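Index the carving turntable to the red pointer

TASK

Work the tight orange-headed locking pin out of the carving turntable and put it in the green tray, then turn the turntable, whose blue clamp bar makes a good handle, until its white mark points exactly at the red pointer. Leave the glue bottle, the varnish jar and the offcuts in their box where they are.

Things in the scene. Friction and masses are not known exactly. Their poses are not given: they have to be found in the camera images.
- pin_center (a point): middle (half-way up) of the loose upright locking pin, 107 mm long, about 90 g: pale wooden square shank 26 x 26 mm, 62 mm long, below a round orange head 40 mm across, 45 mm tall. z runs up along the pin, x and y square to the shank's faces. The head's middle is 31 mm above this point, the foot 53.5 mm below; at the start the foot is 18 mm above the bench
- socket (a point): middle of the pin's 31 mm square hole at the top of the turntable's yellow lug, at the start, 62 mm above the bench. While in it the pin stops the turntable. Sprung rubber jaws below squeeze the shank along the pin's y: a straight pull takes some 6 to 15 N over the first 26 mm, and rocking the pin 1 to 2 mm along its x eases it. It clears the lug after rising 44 mm
- tray: green plastic tray, empty, open on top, fixed to the bench: outside 170 (x) x 150 (y) x 35 mm high, walls and floor 6 mm thick; origin at the centre of its underside. It stands left or right of the turntable; a plywood box of the same size with wooden offcuts stands on the other side
- turntable (a joint): angle of the turntable about its vertical axis, rad, 0 at the start, growing counter-clockwise seen from above; turns +-3 rad once the pin is out, against about 0.15 N m of friction, and stays where it is left. Black disc 150 mm across with a round wooden plaque on it, on a fixed dark steel plate 280 mm across, 18 mm thick
- clamp_bar (a point): centre of the blue clamp bar, the grip for turning, on the turntable's axis, 98 mm above the bench. The bar is 24 mm wide (along this frame's x, which points to the mark), 100 mm long (along y), 40 mm tall (78 to 118 mm above the bench) and turns with the table. The pin's lug is on the -x side, hole centre 95 mm from the axis
- mark (a point): tip of the turntable's mark, a white line 9 mm wide on a small arm at the disc's edge, 105 mm from the axis, 62 mm above the bench; x points outwards from the axis
- set_position (a point): where the mark must come: the point 105 mm from the axis, 62 mm high, right in front of the red pointer, a fixed red block 24 mm wide with a pointed nose on the rim of the steel plate; x points outwards from the axis. At the start it lies 0.5 to 1.3 rad counter-clockwise of the mark, seen from above
- glue: white glue bottle with orange cap, 120 mm tall, 52 mm across, standing; a bystander, origin at its underside
- varnish: amber varnish jar with steel lid, 80 mm tall, 70 mm across; a bystander, origin at its underside
- offcut_a: pale wooden offcut 110 x 40 x 18 mm, in the plywood box; a bystander, origin at its underside
- offcut_b: dark wooden offcut 90 x 35 x 24 mm, in the plywood box; a bystander, origin at its underside
Mind the look-alikes: they are no part of the job. Of the things that look like the tray, the larger one is meant. There is more than one size of the part that bears pin_center; the job needs the smaller.

How it is judged:
By the outcome, as a careful person would: the job done as asked, in the order asked, and still so for the second after the job is handed in, with the robot touching nothing.
It also fails if it takes over 58 s, if anything falls off the work surface, if the arm or the gripper's body presses on something with over 40 N, if the wrist force passes 120 N, or if a joint passes its speed limit or range.

ROBOT

A 6-joint arm with a two-finger parallel gripper is mounted at the origin on the work surface. World frame = base frame: x ahead of the robot, y to its left, z up, the work surface at z = 0. Lengths are in m, angles in rad, forces in N, time in s.
With the tool pointing down it reaches from about 0.375 to 0.9 m from the base axis. Payload 3.1 kg.
Tool frame: the origin (TCP) lies at the very end of the fingers, on their centre line; the grasp point (between the pads) lies 19 mm behind it; z points along the fingers, y is the direction in which the jaws open and shut (so a half turn about z gives the same grasp; the last joint's range is limited). The gripper opens to 87 mm and grips with 3 to 60 N. Pads are 19 mm wide; open, the fingers measure 117 mm over their backs; the gripper's body (75 mm by 190 mm) begins 51 mm behind the grasp point.
Start: joints at [-1.431, 0.527, 1.433, -0, 1.181, -0.178], TCP at [0.196, -0.593, 0.223] pointing down, gripper open.
Joint ranges: [-3.08, 3.08], [-0.75, 2.2], [0.22, 2.44], [-1.43, 4.57], [0, 2.65], [-2.85, 2.85]. Speed limits (rad/s): [2.79, 2.79, 3.14, 3.14, 3.14, 3.14].

INTERFACE

Orientations are given as a unit quaternion [x, y, z, w].
In Python, from rig import robot, optics gives the robot as it stands.
- The arm moves only by the shell command python3 -m inch 'ROWS' [FORCE]. ROWS is JSON, a list of rows, each an object of numbers: "ax", "ay", "az": the turn, a rotation vector about the tool's x, y, z in rad; "dx", "dy", "dz": the shift along the tool's x, y, z in mm; "gripper": the opening in per cent of the stroke, from 0 (shut) to 100 (fully open). In form: [{"ax": .., "ay": .., "az": .., "dx": .., "dy": .., "dz": .., "gripper": ..}, ...]. A call has 1 to 8 rows; each row shifts and turns the commanded pose from where the row before left it, along the tool's axes as they then stand; what a row does not reach is not made up. A row lasts 1/10 s, in which the tool goes at most 50 mm and 8.59 degrees, less where a joint would pass 70% of its speed; a pose out of reach is approached as far as the arm can. A call with a gripper value outside its range is refused whole. The fingers move at their own pace and stop on an object; FORCE is the grip in N (left out, the last holds). Time passes only in rows, so rows that do not move let the fingers close. It gives the time, the measured TCP pose, the force and the opening at its end, in the units of the state.
- robot.get_obs(): the state, without advancing time (a new reading comes with each control period).
- optics.camera(name): name is "side" or "top" or "wrist"; returns a dict with "img" (420x560x3 uint8, red, green, blue), "depth" (420x560 float32, m along the optical axis (not along the pixel's ray), 0 where there is no reading), "camera_matrix" (3x3 intrinsics, pixels), "position" and "attitude" of the camera in the world. Camera axes: x right, y up, looking along -z (the intrinsics and any distortion apply to the point x, -y, -z); pixel columns grow to the right and rows downward; lengths in m; the calibration is good to about 2 mm. A picture is of the moment at which its call begins.
- robot.hand_in(): hands the job in, once; it reports no verdict.
The state is a dict: "time": time; "q": joint angles; "joint_velocities": joint speeds; "joint_torque": joint torques, N m; "position": TCP position; "tool_rot": TCP orientation; "ft_force": force on the tool from outside, world axes, zero at the start; "moment": the same for the moment, N m; "grip_width": finger opening in m.
Only numpy, scipy, OpenCV 4.12 (cv2) and the standard library are available. Lean on these libraries where they do the work, as an engineer would, in place of code of your own. Each camera call takes 0.05 s, during which the arm holds its last target.

## Working session

There is one attempt and no reset: what is moved stays moved. The work goes in short steps, Python scripts to look and compute and a shell command to move; the robot and the scene stay as the last step left them, time stands still between calls to the robot, and variables do not carry over. Pictures are saved under pics/ and viewed, and the job is handed in when it is done.

```bash
ls; mkdir -p pics; cat > h.py <<'E'
import numpy as np, cv2
from scipy.spatial.transform import Rotation as R
from rig import robot, optics
def snap(n,fn=None):
    c=optics.camera(n)
    if fn: cv2.imwrite('pics/'+fn,c['img'][:,:,::-1])
    np.savez('/tmp/'+n+'.npz',**{k:np.array(v) for k,v in c.items()})
    return c
def load(n): return dict(np.load('/tmp/'+n+'.npz'))
def rot(c):
    a=np.array(c['attitude'],float)
    return a if a.shape==(3,3) else R.from_quat(a).as_matrix()
def ray(c,u,v):
    K=np.array(c['camera_matrix']); d=np.linalg.inv(K)@[u,v,1]
    return np.array(c['position']),rot(c)@[d[0],-d[1],-d[2]] # d has unit depth
def onz(c,u,v,z):
    p,d=ray(c,u,v); return p+d*(z-p[2])/d[2]
def dep(c,u,v):
    p,d=ray(c,u,v); return p+d*c['depth'][int(round(v)),int(round(u))]
def proj(c,P):
    q=rot(c).T@(np.array(P)-c['position']); k=np.array(c['camera_matrix'])@[q[0],-q[1],-q[2]]
    return k[:2]/k[2]
E
python3 - <<'E'
from h import *
for n in ['side','top','wrist']:
    c=snap(n,n+'0.png'); print(n,{k:v for k,v in c.items() if k not in('img','depth')}, (c['depth']>0).mean())
print(robot.get_obs())
E
```

```text
pics
side {'camera_matrix': array([[408.10225503,   0.        , 284.03463406],
       [  0.        , 408.10225503, 201.56648472],
       [  0.        ,   0.        ,   1.        ]]), 'position': array([0.50215564, 0.69652025, 0.74914692]), 'attitude': array([-0.01571237,  0.37305832,  0.9275573 , -0.01476692])} 0.9961734693877551
top {'camera_matrix': array([[522.94937665,   0.        , 287.04748187],
       [  0.        , 522.94937665, 202.04783633],
       [  0.        ,   0.        ,   1.        ]]), 'position': array([0.44814007, 0.02113078, 1.34616389]), 'attitude': array([ 0.03598076, -0.01762749, -0.70008471,  0.71293482])} 0.9958545918367347
wrist {'camera_matrix': array([[295.04250755,   0.        , 275.52417506],
       [  0.        , 295.04250755, 209.68836543],
       [  0.        ,   0.        ,   1.        ]]), 'position': array([ 0.27318659, -0.5685271 ,  0.38338752]), 'attitude': array([-0.11974527,  0.0873639 , -0.57889205,  0.80181832])} 0.9960544217687075
{'time': 0.15, 'q': array([-1.43047334e+00,  5.28273365e-01,  1.43358255e+00, -1.86286656e-05,
        1.18142668e+00, -1.78508190e-01]), 'joint_velocities': array([ 0.00015948, -0.00248372, -0.00326069,  0.00077243,  0.00154841,
        0.00020732]), 'joint_torque': array([ 7.82832376e-04, -4.40430164e+01, -1.76842475e+01,  6.34021335e-02,
        5.52559539e-02, -9.71455756e-05]), 'position': array([ 0.19584933, -0.59293453,  0.22179179]), 'tool_rot': array([ 9.87319307e-01,  1.58744675e-01,  7.51912022e-06, -8.44980802e-04]), 'ft_force': array([ 0.27180428, -0.5684328 , -0.26794683]), 'moment': array([0.02641581, 0.00912541, 0.04311416]), 'grip_width': 0.08679342645157766}
```

View pics/top0.png

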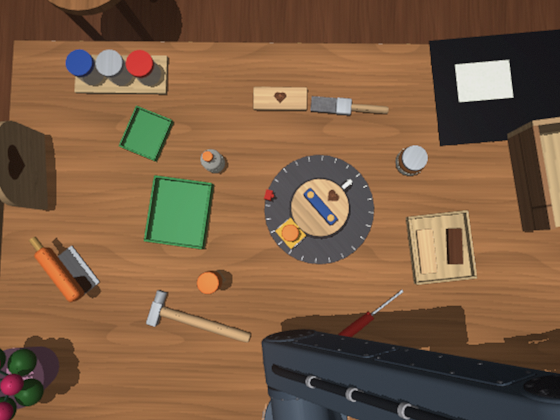

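View pics/side0.png

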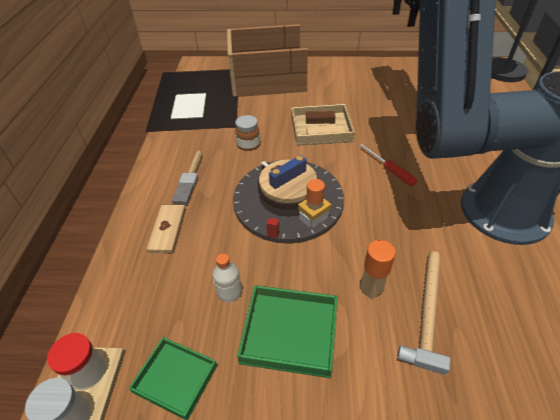

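View pics/wrist0.png

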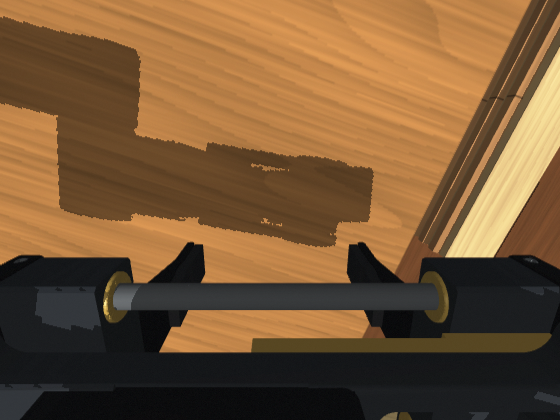

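Candidates for the pin are the orange head in the yellow lug at top (291,233) / side (316,192), the larger standing pin at top (208,282) / side (378,260), the glue cap at top (207,156), and the orange tool handle at top (58,275). I choose the one in the lug. For the tray, the larger green one at (180,212) is meant, not the small one at (147,134). I'll check with a crop and measure.

```bash
python3 - <<'E'
from h import *
t=load('top'); s=load('side')
a=cv2.resize(t['img'][145:275,250:390],None,fx=3,fy=3,interpolation=cv2.INTER_CUBIC)
b=cv2.resize(s['img'][140:250,225:355],None,fx=3,fy=3,interpolation=cv2.INTER_CUBIC)
o=np.zeros((400,800,3),np.uint8); o[:390,:400]=a[:390,:400]; o[:330,405:795]=b[:330,:390]
cv2.imwrite('pics/crop1.png',o[:,:,::-1])
def blob(c,f,box):
    hsv=cv2.cvtColor(c['img'],cv2.COLOR_RGB2HSV).astype(int); m=f(hsv[...,0],hsv[...,1],hsv[...,2]).astype(np.uint8)
    k=np.zeros_like(m); x0,y0,x1,y1=box; k[y0:y1,x0:x1]=m[y0:y1,x0:x1]
    n,l,st,ce=cv2.connectedComponentsWithStats(k); i=1+np.argmax(st[1:,4]); 
    cnt=cv2.findContours((l==i).astype(np.uint8),0,2)[0][0]
    return ce[i],st[i],cnt
org=lambda h,S,v:(h<13)&(S>190)&(v>120)
yel=lambda h,S,v:(h>18)&(h<32)&(S>170)&(v>120)
blu=lambda h,S,v:(h>105)&(h<130)&(S>120)
red=lambda h,S,v:((h<5)|(h>174))&(S>180)
grn=lambda h,S,v:(h>50)&(h<80)&(S>100)
wht=lambda h,S,v:(S<40)&(v>180)
for nm,f,bt,bs in [('head',org,(275,215,310,250),(300,175,335,210)),('lug',yel,(270,210,315,255),(290,190,340,230)),('bar',blu,(300,180,340,230),(260,150,315,195)),('red',red,(258,185,280,205),(262,212,285,240)),('mark',wht,(335,175,358,195),(255,155,275,172)),('tray',grn,(140,170,220,255),(235,280,345,375)),('bighead',org,(190,265,225,300),(360,240,398,280))]:
    for n,c,bx in(('top',t,bt),('side',s,bs)):
        try:
            ce,st,cnt=blob(c,f,bx); r=cv2.minAreaRect(cnt); print(nm,n,ce.round(1),st,'rect',np.round(r[0],1),np.round(r[1],1),round(r[2],1),'dep',dep(c,*ce).round(4))
        except Exception as e: print(nm,n,e)
E
```

```text
head top attempt to get argmax of an empty sequence
head side [321. 192.] [321 192   1   1   1] rect [321. 192.] [0. 0.] 0.0 dep [0.4575 0.0594 0.117 ]
lug top [283.7 227.2] [276 219  18  21  54] rect [286.2 228.3] [10.6 19.8] 45.0 dep [0.4832 0.0622 0.0662]
lug side [307.7 209. ] [300 201  16  16  60] rect [308.  209.5] [17.7  6.4] 45.0 dep [0.4853 0.0592 0.0612]
bar top [320.  206.7] [304 189  33  36 274] rect [320.1 206.4] [40.8  9.6] 48.5 dep [ 0.5314 -0.0238  0.1196]
bar side [287.3 166.6] [270 159  35  18 144] rect [287.1 166.1] [ 6.5 36.5] 60.5 dep [ 0.5341 -0.0205  0.1195]
red top [268.5 194.9] [264 190  10  11  66] rect [268.9 195.1] [8.2 9.2] 18.4 dep [0.5622 0.1015 0.0627]
red side [272.4 221.6] [268 218  10   8  51] rect [272.6 221.3] [9.4 6.6] 7.1 dep [0.5637 0.1039 0.0662]
mark top [346.8 183.5] [342 180  10   9  40] rect [347.  183.5] [ 3.5 10.6] 45.0 dep [ 0.5937 -0.0907  0.0632]
mark side [264.5 163.3] [262 162   6   4  15] rect [264.4 163.1] [5.3 2.5] 33.7 dep [ 0.5959 -0.0963  0.0632]
tray top [178.7 211.8] [ 144  176   69   73 3876] rect [178.2 211.8] [60.2 66.6] 8.1 dep [0.5196 0.3362 0.0051]
tray side [289.3 331. ] [ 238  286   99   89 7187] rect [288.4 330.3] [94.5 81.1] 7.3 dep [0.5197 0.3319 0.0089]
bighead top [216.5 288.5] [216 288   2   2   2] rect [216.5 288.5] [1.4 0. ] 135.0 dep [0.3376 0.2119 0.1362]
bighead side [380.1 268.7] [370 258  23  20 167] rect [380.8 267.8] [21.4 18.8] 2.9 dep [0.3523 0.2551 0.1128]
```

View pics/crop1.png

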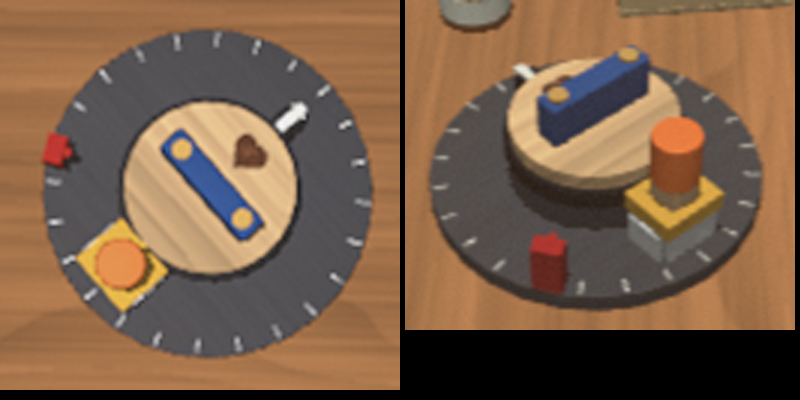

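The crop confirms the choice: the smaller orange head sits in the yellow lug, diagonally opposite the white mark. The red pointer looks further counter-clockwise than the text says, so I'll measure that properly. First I'll refine the masks.

```bash
cat >> h.py <<'E'
def blob(c,f,box,k=1):
    hsv=cv2.cvtColor(c['img'],cv2.COLOR_RGB2HSV).astype(int); m=f(hsv[...,0],hsv[...,1],hsv[...,2]).astype(np.uint8)
    q=np.zeros_like(m); x0,y0,x1,y1=box; q[y0:y1,x0:x1]=m[y0:y1,x0:x1]
    n,l,st,ce=cv2.connectedComponentsWithStats(q); i=1+np.argmax(st[1:,4])
    cnt=max(cv2.findContours((l==i).astype(np.uint8),0,1)[0],key=len)
    return ce[i],st[i],cnt,l==i
org=lambda h,S,v:(h<=13)&(S>150)&(v>150)
yel=lambda h,S,v:(h>=17)&(h<32)&(S>170)&(v>120)
blu=lambda h,S,v:(h>105)&(h<130)&(S>120)
red=lambda h,S,v:((h<5)|(h>174))&(S>150)
grn=lambda h,S,v:(h>50)&(h<80)&(S>100)
wht=lambda h,S,v:(S<40)&(v>180)
def tri(a,ua,b,ub):
    p,d=ray(a,*ua); q,e=ray(b,*ub); d=d/np.linalg.norm(d); e=e/np.linalg.norm(e)
    s=np.linalg.lstsq(np.c_[d,-e],q-p,rcond=None)[0]; A=p+d*s[0]; B=q+e*s[1]
    return (A+B)/2,np.linalg.norm(A-B)
E
python3 - <<'E'
from h import *
t=load('top'); s=load('side')
ht=cv2.cvtColor(t['img'],cv2.COLOR_RGB2HSV); hs=cv2.cvtColor(s['img'],cv2.COLOR_RGB2HSV)
print(ht[233,284:300:3],hs[182:205:4,316],ht[282,208])
# head top face points in depth near
for c,bx in((t,(275,215,310,250)),(s,(300,170,335,210))):
    ce,st,cnt,m=blob(c,org,bx); print(ce,st)
    v,u=np.nonzero(m); P=np.array([dep(c,a,b) for a,b in zip(u,v)]); z=P[:,2]
    tp=P[(z>.118)]; print(len(P),len(tp),np.median(z),tp.mean(0),tp.min(0),tp.max(0))
print('big',dep(t,208,282),dep(s,380,250))
# blue bar top face
for c,bx in((t,(300,180,340,230)),(s,(260,150,315,195))):
    ce,st,cnt,m=blob(c,lambda h,S,v:blu(h,S,v)|((h<25)&(v>0)&False),bx)
    r=cv2.boxPoints(cv2.minAreaRect(cnt)); print(np.array([onz(c,*p,.118) for p in r]).round(4)) 
# mark
for c,bx in((t,(335,175,358,195)),(s,(255,155,275,172))):
    ce,st,cnt,m=blob(c,wht,bx); 
    print('mark',np.array([onz(c,*p[0],.062)[:2] for p in cnt]).round(4).tolist())
for c,bx in((t,(258,185,280,205)),(s,(262,212,285,240))):
    ce,st,cnt,m=blob(c,red,bx); v,u=np.nonzero(m)
    P=np.array([dep(c,a,b) for a,b in zip(u,v)]); print('red',P.mean(0),P.min(0),P.max(0))
# tray corner rect
for c,bx in((t,(140,170,220,255)),(s,(235,280,345,375))):
    ce,st,cnt,m=blob(c,grn,bx); r=cv2.boxPoints(cv2.minAreaRect(cnt)); print('tray',np.array([onz(c,*p,.035) for p in r]).round(4)[:,:2].tolist())
E
```

```text
[[ 13 165 230]
 [ 13 165 230]
 [ 13 166 231]
 [ 13 169 230]
 [ 13 169 232]
 [ 21 150  92]] [[ 11 186 230]
 [ 11 185 233]
 [ 11 180 239]
 [ 11 184 136]
 [ 11 181 135]
 [ 11 184 132]] [ 13 167 230]
[289.75       232.49056604] [282 225  17  16 212]
212 207 0.1248404043015664 [0.46939474 0.04576336 0.13083597] [0.44814007 0.02113078 0.11839979] [0.48723267 0.06433962 1.34616389]
[315.39344262 184.84699454] [307 179  18  13 183]
183 182 0.12555274151289975 [0.46974593 0.04578591 0.12539134] [0.45089998 0.02593152 0.11998913] [0.48826017 0.06314972 0.12846549]
big [0.35203591 0.23197389 0.13635421] [0.35347233 0.2313163  0.13844898]
[[ 0.5602  0.0166  0.118 ]
 [ 0.5755 -0.      0.118 ]
 [ 0.5045 -0.0645  0.118 ]
 [ 0.4894 -0.0479  0.118 ]]
[[ 0.5742 -0.0015  0.118 ]
 [ 0.5017 -0.0673  0.118 ]
 [ 0.4939 -0.0465  0.118 ]
 [ 0.5658  0.0174  0.118 ]]
mark [[0.6025, -0.0938], [0.6, -0.0913], [0.5975, -0.0889], [0.5949, -0.0865], [0.5924, -0.084], [0.5899, -0.0816], [0.5874, -0.0792], [0.585, -0.0817], [0.5825, -0.0841], [0.585, -0.0866], [0.5875, -0.089], [0.5901, -0.0914], [0.5926, -0.0939], [0.5951, -0.0963], [0.5951, -0.0987], [0.5977, -0.1012], [0.6001, -0.1011], [0.6026, -0.1011], [0.6026, -0.0987], [0.6025, -0.0962]]
mark [[0.6028, -0.1026], [0.6025, -0.0986], [0.5999, -0.0987], [0.597, -0.0948], [0.5942, -0.091], [0.5916, -0.091], [0.5893, -0.095], [0.5922, -0.0988], [0.595, -0.1027], [0.5976, -0.1026], [0.6002, -0.1026]]
red [0.56280902 0.10144133 0.05980215] [ 0.54968727  0.09041557 -0.00247615] [0.58060312 0.1168224  0.06956092]
red [0.56458101 0.10542268 0.049435  ] [0.55307022 0.06052006 0.01831593] [0.58084952 0.11253968 0.06606593]
tray [[0.4441, 0.4156], [0.6116, 0.3981], [0.5923, 0.2453], [0.4257, 0.264]]
tray [[0.6101, 0.4104], [0.6089, 0.2461], [0.4201, 0.2684], [0.4465, 0.4258]]
```

```bash
cat >> h.py <<'E'
def plan(P=None,phi=None):
    """print shift (mm, tool axes) to P and turn (deg about tool z) to jaw angle phi(deg,world)"""
    o=robot.get_obs(); M=R.from_quat(o['tool_rot']).as_matrix(); p=np.array(o['position'])
    f=np.degrees(np.arctan2(M[1,1],M[0,1]))
    print('t',round(o['time'],2),'tcp',p.round(4),'phi',round(f,2),'tilt',(M[:,2]).round(4),'F',np.round(o['ft_force'],1),'w',round(o['grip_width'],4),'q',np.round(o['q'],2))
    if P is not None: print('shift mm',(M.T@(np.array(P)-p)*1e3).round(1))
    if phi is not None: d=(f-phi+180)%360-180; print('turn deg',round(d,2),'rad',round(np.radians(d),4))
E
python3 - <<'E'
from h import *
t=load('top'); s=load('side')
ce1,_,c1,_=blob(t,org,(275,215,310,250)); ce2,_,c2,_=blob(s,org,(300,170,335,192))
for c in(c1,c2): print(cv2.minEnclosingCircle(c))
print('head top',tri(t,ce1,s,ce2), onz(t,*ce1,.125), onz(s,*ce2,.125))
a=blob(t,blu,(300,180,340,230)); b=blob(s,blu,(260,150,315,180))
print('bar',tri(t,cv2.minAreaRect(a[2])[0],s,cv2.minAreaRect(b[2])[0]))
a=blob(t,wht,(335,175,358,195))[0]; b=blob(s,wht,(255,155,275,172))[0]; print('mark',tri(t,a,s,b))
w=load('wrist'); print('wrist look',-rot(w)[:,2])
plan([.46,.05,.24],42)
E
```

```text
((289.82110595703125, 232.54586791992188), 8.197190284729004)
((315.4117736816406, 185.0), 8.646349906921387)
head top (array([0.46970884, 0.04605756, 0.12559571]), np.float64(0.0002903693949212384)) [0.46957439 0.04607913 0.125     ] [0.46982271 0.04542423 0.125     ]
bar (array([ 0.53349821, -0.02405912,  0.11756992]), np.float64(0.0023839586237290986))
mark (array([ 0.59413734, -0.09020067,  0.06839533]), np.float64(0.0020561798180815816))
wrist look [-0.27873912 -0.09087936 -0.95605724]
t 0.15 tcp [ 0.1958 -0.5929  0.2218] phi -71.73 tilt [-3.0e-04  1.7e-03 -1.0e+00] F [ 0.3 -0.6 -0.3] w 0.0868 q [-1.43  0.53  1.43 -0.    1.18 -0.18]
shift mm [ 452.4 -527.8  -17.2]
turn deg -113.73 rad -1.985
```

```bash
python3 -m inch '[{"dx":40,"dy":-25,"dz":-2},{"dx":40,"dy":-25,"dz":-2},{"dx":40,"dy":-25,"dz":-2},{"dx":40,"dy":-25,"dz":-2},{"dx":40,"dy":-25,"dz":-2},{"dx":40,"dy":-25,"dz":-2},{"dx":40,"dy":-25,"dz":-2},{"dx":40,"dy":-25,"dz":-2}]' 60; python3 -m inch '[{"dx":16.5,"dy":-41},{"dx":16.5,"dy":-41},{"dx":16.5,"dy":-41},{"dx":16.5,"dy":-41},{"dx":16.5,"dy":-41},{"dx":16.5,"dy":-41},{"dx":16.5,"dy":-41},{"dx":16.5,"dy":-41}]'
python3 -m inch '[{"az":-0.145},{"az":-0.145},{"az":-0.145},{"az":-0.145},{"az":-0.145},{"az":-0.145},{"az":-0.145},{"az":-0.145}]'; python3 -m inch '[{"az":-0.145},{"az":-0.145},{"az":-0.145},{"az":-0.145},{"az":-0.145},{"az":-0.1},{},{}]'
python3 - <<'E'
from h import *
plan([.46,.05,.24],42)
w=snap('wrist','wrist1.png')
E
```

```text
t 0.15 tcp [ 0.1958 -0.5929  0.2218] phi -71.73 tilt [-3.0e-04  1.7e-03 -1.0e+00] F [ 0.3 -0.6 -0.3] w 0.0868 q [-1.43  0.53  1.43 -0.    1.18 -0.18]
shift mm [ 452.4 -527.8  -17.2]
turn deg -113.73 rad -1.985invalid input
invalid input
invalid input
invalid input
```

View pics/wrist1.png

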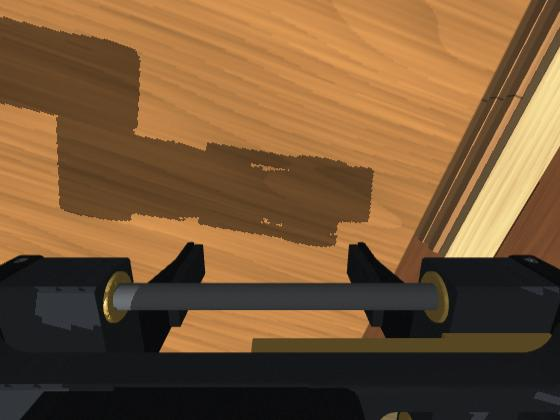

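The rows were refused, so probably every key is needed.

```bash
python3 -m inch '[{"ax":0,"ay":0,"az":0,"dx":40,"dy":-25,"dz":-2,"gripper":100},{"ax":0,"ay":0,"az":0,"dx":40,"dy":-25,"dz":-2,"gripper":100},{"ax":0,"ay":0,"az":0,"dx":40,"dy":-25,"dz":-2,"gripper":100},{"ax":0,"ay":0,"az":0,"dx":40,"dy":-25,"dz":-2,"gripper":100},{"ax":0,"ay":0,"az":0,"dx":40,"dy":-25,"dz":-2,"gripper":100},{"ax":0,"ay":0,"az":0,"dx":40,"dy":-25,"dz":-2,"gripper":100},{"ax":0,"ay":0,"az":0,"dx":40,"dy":-25,"dz":-2,"gripper":100},{"ax":0,"ay":0,"az":0,"dx":40,"dy":-25,"dz":-2,"gripper":100}]' 60
```

```text
time: 1.0
position: [0.438, -0.3016, 0.2386]
tool_rot: [0.987, 0.159, 0.0, 0.0]
ft_force: [-0.2, -1.0, 0.1]
grip_width: 0.0871
```

```bash
python3 -m inch '[{"ax":0,"ay":0,"az":0,"dx":16.5,"dy":-41,"dz":0,"gripper":100},{"ax":0,"ay":0,"az":0,"dx":16.5,"dy":-41,"dz":0,"gripper":100},{"ax":0,"ay":0,"az":0,"dx":16.5,"dy":-41,"dz":0,"gripper":100},{"ax":0,"ay":0,"az":0,"dx":16.5,"dy":-41,"dz":0,"gripper":100},{"ax":0,"ay":0,"az":0,"dx":16.5,"dy":-41,"dz":0,"gripper":100},{"ax":0,"ay":0,"az":0,"dx":16.5,"dy":-41,"dz":0,"gripper":100},{"ax":0,"ay":0,"az":0,"dx":16.5,"dy":-41,"dz":0,"gripper":100},{"ax":0,"ay":0,"az":0,"dx":16.5,"dy":-41,"dz":0,"gripper":100}]'
python3 -m inch '[{"ax":0,"ay":0,"az":-0.145,"dx":0,"dy":0,"dz":0,"gripper":100},{"ax":0,"ay":0,"az":-0.145,"dx":0,"dy":0,"dz":0,"gripper":100},{"ax":0,"ay":0,"az":-0.145,"dx":0,"dy":0,"dz":0,"gripper":100},{"ax":0,"ay":0,"az":-0.145,"dx":0,"dy":0,"dz":0,"gripper":100},{"ax":0,"ay":0,"az":-0.145,"dx":0,"dy":0,"dz":0,"gripper":100},{"ax":0,"ay":0,"az":-0.145,"dx":0,"dy":0,"dz":0,"gripper":100},{"ax":0,"ay":0,"az":-0.145,"dx":0,"dy":0,"dz":0,"gripper":100}]'
python3 -m inch '[{"ax":0,"ay":0,"az":-0.145,"dx":0,"dy":0,"dz":0,"gripper":100},{"ax":0,"ay":0,"az":-0.145,"dx":0,"dy":0,"dz":0,"gripper":100},{"ax":0,"ay":0,"az":-0.145,"dx":0,"dy":0,"dz":0,"gripper":100},{"ax":0,"ay":0,"az":-0.145,"dx":0,"dy":0,"dz":0,"gripper":100},{"ax":0,"ay":0,"az":-0.145,"dx":0,"dy":0,"dz":0,"gripper":100},{"ax":0,"ay":0,"az":-0.145,"dx":0,"dy":0,"dz":0,"gripper":100},{"ax":0,"ay":0,"az":-0.1,"dx":0,"dy":0,"dz":0,"gripper":100},{"ax":0,"ay":0,"az":0,"dx":0,"dy":0,"dz":0,"gripper":100}]'
python3 - <<'E'
from h import *
plan([.46,.05,.24],42)
w=snap('wrist','wrist1.png')
E
```

```text
time: 1.8
position: [0.4595, 0.0513, 0.2387]
tool_rot: [0.987, 0.159, 0.0, 0.0]
ft_force: [0.7, 0.0, 0.3]
grip_width: 0.0873
time: 2.5
position: [0.4595, 0.0496, 0.2385]
tool_rot: [0.784, 0.621, -0.0, -0.0]
ft_force: [0.8, 0.5, -0.3]
grip_width: 0.0872
time: 3.3
position: [0.4595, 0.0496, 0.2385]
tool_rot: [0.407, 0.913, -0.0, -0.0]
ft_force: [0.3, 0.4, -0.3]
grip_width: 0.0872
t 3.3 tcp [0.4595 0.0496 0.2385] phi 41.98 tilt [-2.e-04  0.e+00 -1.e+00] F [ 0.3  0.4 -0.3] w 0.0872 q [-0.13  0.29  1.81 -0.    1.05 -0.87]
shift mm [-0.   0.6 -1.5]
turn deg -0.02 rad -0.0003
```

View pics/wrist1.png

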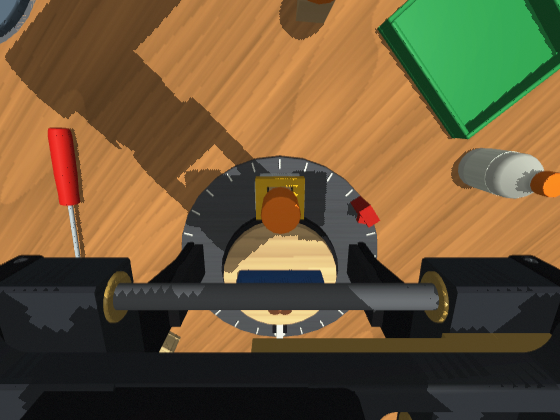

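```bash
python3 - <<'E'
from h import *
w=load('wrist')
print(cv2.cvtColor(w['img'],cv2.COLOR_RGB2HSV)[190:240:5,281].tolist())
print('proj head',proj(w,[.4697,.046,.1253]),'axis/bar',proj(w,[.5325,-.024,.118]))
c=cv2.resize(w['img'][150:345,170:390],None,fx=3,fy=3,interpolation=cv2.INTER_CUBIC); cv2.imwrite('pics/w1c.png',c[:,:,::-1])
v,u=np.mgrid[180:240,255:310]; P=np.array([dep(w,a,b) for a,b in zip(u.ravel(),v.ravel())])
k=(P[:,2]>.119)&(P[:,2]<.13); print(k.sum(),P[k].mean(0),P[k].min(0),P[k].max(0))
E
```

```text
[[13, 221, 112], [12, 223, 113], [12, 222, 149], [13, 226, 148], [12, 222, 148], [13, 229, 146], [13, 227, 147], [13, 225, 146], [13, 224, 146], [18, 112, 123]]
proj head [280.84918418 214.5853117 ] axis/bar [280.06086045 294.18550357]
1205 [0.46913667 0.04586635 0.12418474] [0.45035807 0.02536771 0.11900406] [0.48917184 0.06471094 0.12661542]
```

View pics/w1c.png

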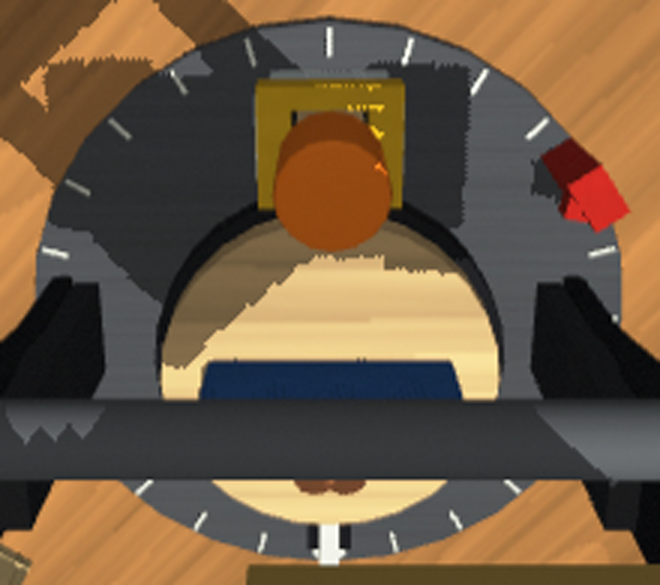

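```bash
python3 - <<'E'
from h import *
plan([.4693,.0459,.080],42.3)
E
```

```text
t 3.35 tcp [0.4596 0.0496 0.2385] phi 41.87 tilt [-1.e-04  1.e-04 -1.e+00] F [ 0.3 -0.  -0.9] w 0.0867 q [-0.14  0.29  1.81  0.    1.05 -0.87]
shift mm [ -9.3   4.8 158.5]
turn deg -0.43 rad -0.0074
```

```bash
python3 -m inch '[{"ax":0,"ay":0,"az":0,"dx":-9.3,"dy":4.8,"dz":20,"gripper":100},{"ax":0,"ay":0,"az":0,"dx":0,"dy":0,"dz":40,"gripper":100},{"ax":0,"ay":0,"az":0,"dx":0,"dy":0,"dz":30,"gripper":100},{"ax":0,"ay":0,"az":0,"dx":0,"dy":0,"dz":30,"gripper":100},{"ax":0,"ay":0,"az":0,"dx":0,"dy":0,"dz":20,"gripper":100},{"ax":0,"ay":0,"az":0,"dx":0,"dy":0,"dz":18.5,"gripper":100},{"ax":0,"ay":0,"az":0,"dx":0,"dy":0,"dz":0,"gripper":100}]'
python3 -m inch '[{"ax":0,"ay":0,"az":0,"dx":0,"dy":0,"dz":0,"gripper":55},{"ax":0,"ay":0,"az":0,"dx":0,"dy":0,"dz":0,"gripper":48},{"ax":0,"ay":0,"az":0,"dx":0,"dy":0,"dz":0,"gripper":30},{"ax":0,"ay":0,"az":0,"dx":0,"dy":0,"dz":0,"gripper":30},{"ax":0,"ay":0,"az":0,"dx":0,"dy":0,"dz":0,"gripper":30}]' 60
python3 - <<'E'
from h import *
plan([.4693,.0459,.080],42.3); print(robot.get_obs()['moment'])
snap('wrist','wrist2.png')
E
```

```text
time: 4.05
position: [0.468, 0.046, 0.0781]
tool_rot: [0.408, 0.913, -0.001, -0.002]
ft_force: [0.8, 0.6, -0.1]
grip_width: 0.087
time: 4.55
position: [0.4698, 0.0459, 0.0806]
tool_rot: [0.407, 0.914, 0.0, 0.001]
ft_force: [-1.0, 0.0, 0.2]
grip_width: 0.0549
t 4.55 tcp [0.4698 0.0459 0.0806] phi 41.99 tilt [ 1.2e-03 -2.0e-04 -1.0e+00] F [-1.   0.   0.2] w 0.0549 q [-0.14  0.57  1.94  0.    0.63 -0.87]
shift mm [ 0.4 -0.3  0.6]
turn deg -0.31 rad -0.0054
[ 0.01160023 -0.21965031 -0.02481328]
```

View pics/wrist2.png

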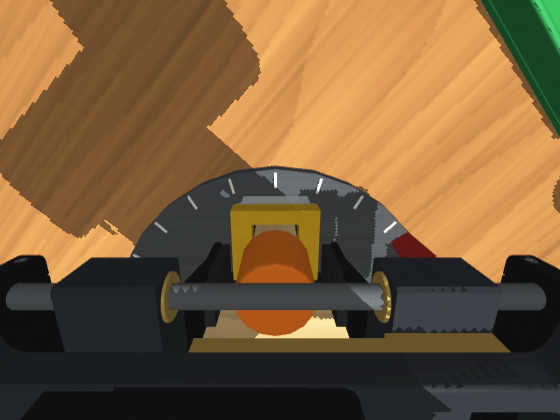

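Still closing: the fingers stand either side of the head at (276,290) and are centred on it. I'll keep closing.

```bash
python3 -m inch '[{"ax":0,"ay":0,"az":0,"dx":0,"dy":0,"dz":0,"gripper":30},{"ax":0,"ay":0,"az":0,"dx":0,"dy":0,"dz":0,"gripper":30},{"ax":0,"ay":0,"az":0,"dx":0,"dy":0,"dz":0,"gripper":30},{"ax":0,"ay":0,"az":0,"dx":0,"dy":0,"dz":0,"gripper":30},{"ax":0,"ay":0,"az":0,"dx":0,"dy":0,"dz":0,"gripper":30},{"ax":0,"ay":0,"az":0,"dx":0,"dy":0,"dz":0,"gripper":30}]' 60
```

```text
time: 5.2
position: [0.4695, 0.0459, 0.0802]
tool_rot: [0.407, 0.914, 0.0, 0.0]
ft_force: [-0.9, -0.2, 3.5]
grip_width: 0.0395
```

```bash
python3 -m inch '[{"ax":0,"ay":0,"az":0,"dx":1.5,"dy":0,"dz":-1,"gripper":30},{"ax":0,"ay":0,"az":0,"dx":-3,"dy":0,"dz":-1,"gripper":30},{"ax":0,"ay":0,"az":0,"dx":3,"dy":0,"dz":-2,"gripper":30},{"ax":0,"ay":0,"az":0,"dx":-3,"dy":0,"dz":-2,"gripper":30},{"ax":0,"ay":0,"az":0,"dx":3,"dy":0,"dz":-2,"gripper":30},{"ax":0,"ay":0,"az":0,"dx":-3,"dy":0,"dz":-2,"gripper":30},{"ax":0,"ay":0,"az":0,"dx":3,"dy":0,"dz":-2,"gripper":30},{"ax":0,"ay":0,"az":0,"dx":-1.5,"dy":0,"dz":-2,"gripper":30}]' 60
python3 - <<'E'
from h import *
plan()
s=snap('side'); cv2.imwrite('pics/s2.png',cv2.resize(s['img'][120:250,225:385],None,fx=4,fy=4)[:,:,::-1])
E
```

```text
time: 6.0
position: [0.4688, 0.0462, 0.0942]
tool_rot: [0.407, 0.914, -0.0, -0.001]
ft_force: [-0.4, 1.4, -9.2]
grip_width: 0.0391
t 6.0 tcp [0.4688 0.0462 0.0942] phi 42.01 tilt [-1.1e-03  2.0e-04 -1.0e+00] F [-0.4  1.4 -9.2] w 0.0391 q [-0.14  0.54  1.93  0.    0.67 -0.87]
```

View pics/s2.png

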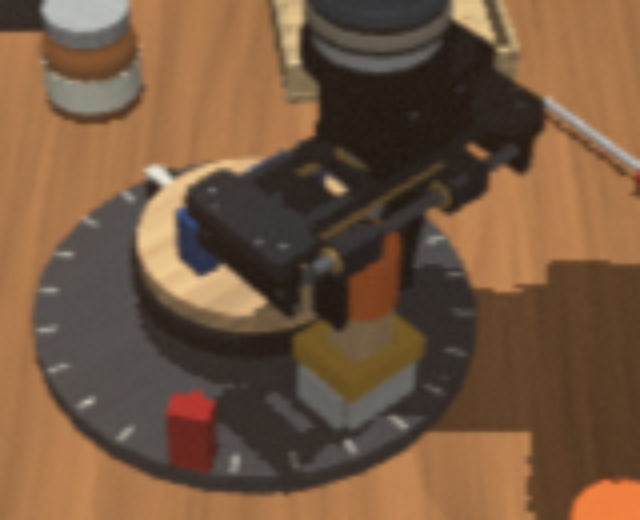

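The side view shows the shank rising out of the lug with the head, at about crop (370,330). I'll keep rocking and pulling.

```bash
python3 -m inch '[{"ax":0,"ay":0,"az":0,"dx":1.5,"dy":0,"dz":-2,"gripper":30},{"ax":0,"ay":0,"az":0,"dx":-3,"dy":0,"dz":-2,"gripper":30},{"ax":0,"ay":0,"az":0,"dx":3,"dy":0,"dz":-2,"gripper":30},{"ax":0,"ay":0,"az":0,"dx":-3,"dy":0,"dz":-2,"gripper":30},{"ax":0,"ay":0,"az":0,"dx":3,"dy":0,"dz":-2,"gripper":30},{"ax":0,"ay":0,"az":0,"dx":-3,"dy":0,"dz":-2,"gripper":30},{"ax":0,"ay":0,"az":0,"dx":3,"dy":0,"dz":-2,"gripper":30},{"ax":0,"ay":0,"az":0,"dx":-1.5,"dy":0,"dz":-2,"gripper":30}]' 60
python3 -m inch '[{"ax":0,"ay":0,"az":0,"dx":0,"dy":0,"dz":-2,"gripper":30},{"ax":0,"ay":0,"az":0,"dx":0,"dy":0,"dz":-3,"gripper":30},{"ax":0,"ay":0,"az":0,"dx":0,"dy":0,"dz":-5,"gripper":30},{"ax":0,"ay":0,"az":0,"dx":0,"dy":0,"dz":-8,"gripper":30},{"ax":0,"ay":0,"az":0,"dx":0,"dy":0,"dz":-10,"gripper":30},{"ax":0,"ay":0,"az":0,"dx":0,"dy":0,"dz":-10,"gripper":30},{"ax":0,"ay":0,"az":0,"dx":0,"dy":0,"dz":-10,"gripper":30},{"ax":0,"ay":0,"az":0,"dx":0,"dy":0,"dz":-10,"gripper":30}]' 60
python3 - <<'E'
from h import *
plan()
s=snap('side'); cv2.imwrite('pics/s3.png',cv2.resize(s['img'][100:250,205:405],None,fx=4,fy=4)[:,:,::-1])
t=snap('top','t3.png')
E
```

```text
time: 6.85
position: [0.4697, 0.046, 0.1108]
tool_rot: [0.407, 0.914, 0.0, 0.001]
ft_force: [-0.1, -0.1, -0.4]
grip_width: 0.0389
time: 7.65
position: [0.4695, 0.0459, 0.1692]
tool_rot: [0.407, 0.914, 0.0, 0.0]
ft_force: [-0.8, 0.4, -0.1]
grip_width: 0.0394
t 7.65 tcp [0.4695 0.0459 0.1692] phi 42.0 tilt [ 6.e-04 -1.e-04 -1.e+00] F [-0.8  0.4 -0.1] w 0.0394 q [-0.14  0.41  1.86  0.    0.87 -0.87]
```

View pics/s3.png

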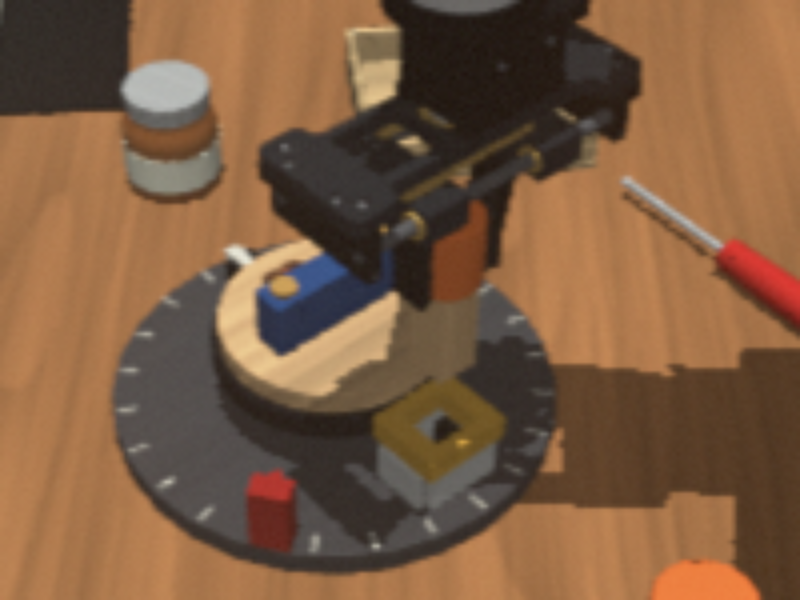

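The pin is clear: the empty hole shows at crop (440,425). Next is the transfer to the tray.

```bash
python3 - <<'E'
from h import *
plan([.520,.331,.19],42)
t=load('top'); print('glue',dep(t,207,156),'tray floor',dep(t,179,212))
E
```

```text
t 7.75 tcp [0.4705 0.0458 0.1697] phi 42.0 tilt [ 3.6e-03 -5.0e-04 -1.0e+00] F [-0.3 -0.8 -1.3] w 0.0392 q [-0.14  0.41  1.86  0.    0.87 -0.87]
shift mm [178.8 227.7 -20.3]
turn deg 0.0 rad 0.0001
glue [0.6473316  0.24610382 0.1211887 ] tray floor [0.51910851 0.33531637 0.00601093]
```

```bash
python3 -m inch '[{"ax":0,"ay":0,"az":0,"dx":7,"dy":9,"dz":-10,"gripper":30},{"ax":0,"ay":0,"az":0,"dx":16,"dy":20,"dz":-10,"gripper":30},{"ax":0,"ay":0,"az":0,"dx":25,"dy":32,"dz":0,"gripper":30},{"ax":0,"ay":0,"az":0,"dx":27,"dy":35,"dz":0,"gripper":30},{"ax":0,"ay":0,"az":0,"dx":27,"dy":35,"dz":0,"gripper":30},{"ax":0,"ay":0,"az":0,"dx":27,"dy":35,"dz":0,"gripper":30},{"ax":0,"ay":0,"az":0,"dx":25,"dy":30,"dz":0,"gripper":30},{"ax":0,"ay":0,"az":0,"dx":17,"dy":22,"dz":0,"gripper":30}]' 60
python3 -m inch '[{"ax":0,"ay":0,"az":0,"dx":8,"dy":10,"dz":10,"gripper":30},{"ax":0,"ay":0,"az":0,"dx":0,"dy":0,"dz":20,"gripper":30},{"ax":0,"ay":0,"az":0,"dx":0,"dy":0,"dz":20,"gripper":30},{"ax":0,"ay":0,"az":0,"dx":0,"dy":0,"dz":20,"gripper":30},{"ax":0,"ay":0,"az":0,"dx":0,"dy":0,"dz":15,"gripper":30},{"ax":0,"ay":0,"az":0,"dx":0,"dy":0,"dz":10,"gripper":30},{"ax":0,"ay":0,"az":0,"dx":0,"dy":0,"dz":0,"gripper":30},{"ax":0,"ay":0,"az":0,"dx":0,"dy":0,"dz":0,"gripper":30}]' 60
python3 - <<'E'
from h import *
plan([.520,.331,.0685],42)
s=snap('side'); cv2.imwrite('pics/s4.png',cv2.resize(s['img'][220:400,200:380],None,fx=3,fy=3)[:,:,::-1])
E
```

```text
time: 8.55
position: [0.5167, 0.3215, 0.1876]
tool_rot: [0.406, 0.914, 0.0, -0.0]
ft_force: [0.8, -0.7, -0.3]
grip_width: 0.0393
time: 9.35
position: [0.5192, 0.3311, 0.093]
tool_rot: [0.407, 0.913, -0.0, -0.0]
ft_force: [-0.2, -0.4, -0.3]
grip_width: 0.0392
t 9.35 tcp [0.5192 0.3311 0.093 ] phi 41.97 tilt [-2.e-04 -2.e-04 -1.e+00] F [-0.2 -0.4 -0.3] w 0.0392 q [ 0.39  0.68  1.56 -0.    0.9  -0.35]
shift mm [-0.6  0.5 24.5]
turn deg -0.03 rad -0.0005
```

View pics/s4.png

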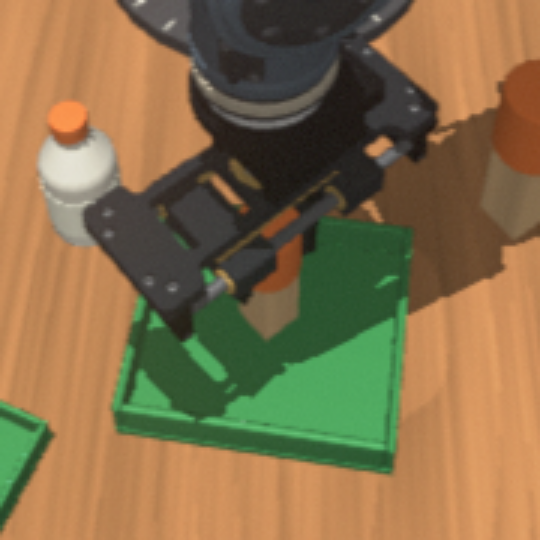

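The pin hangs over the middle of the tray (crop 270,320). Lowering it.

```bash
python3 -m inch '[{"ax":0,"ay":0,"az":0,"dx":0,"dy":0,"dz":10,"gripper":30},{"ax":0,"ay":0,"az":0,"dx":0,"dy":0,"dz":8,"gripper":30},{"ax":0,"ay":0,"az":0,"dx":0,"dy":0,"dz":3,"gripper":30},{"ax":0,"ay":0,"az":0,"dx":0,"dy":0,"dz":1,"gripper":30},{"ax":0,"ay":0,"az":0,"dx":0,"dy":0,"dz":0,"gripper":30}]' 60
python3 -m inch '[{"ax":0,"ay":0,"az":0,"dx":0,"dy":0,"dz":1,"gripper":30},{"ax":0,"ay":0,"az":0,"dx":0,"dy":0,"dz":0,"gripper":30}]' 60
python3 -m inch '[{"ax":0,"ay":0,"az":0,"dx":0,"dy":0,"dz":1,"gripper":30},{"ax":0,"ay":0,"az":0,"dx":0,"dy":0,"dz":0,"gripper":30}]' 60
```

```text
time: 9.9
position: [0.519, 0.3315, 0.0708]
tool_rot: [0.407, 0.914, -0.0, -0.0]
ft_force: [-0.1, 0.3, -0.4]
grip_width: 0.0388
time: 10.1
position: [0.5192, 0.3316, 0.0702]
tool_rot: [0.407, 0.914, 0.0, 0.0]
ft_force: [-0.7, -0.6, -1.4]
grip_width: 0.0391
time: 10.3
position: [0.5191, 0.3315, 0.0691]
tool_rot: [0.407, 0.914, 0.0, -0.0]
ft_force: [0.2, -0.3, -2.3]
grip_width: 0.0388
```

```bash
python3 -m inch '[{"ax":0,"ay":0,"az":0,"dx":0,"dy":0,"dz":1,"gripper":30},{"ax":0,"ay":0,"az":0,"dx":0,"dy":0,"dz":0,"gripper":30}]' 60
python3 -m inch '[{"ax":0,"ay":0,"az":0,"dx":0,"dy":0,"dz":0.5,"gripper":30},{"ax":0,"ay":0,"az":0,"dx":0,"dy":0,"dz":0,"gripper":30}]' 60
```

```text
time: 10.5
position: [0.5193, 0.3315, 0.0683]
tool_rot: [0.407, 0.914, 0.0, 0.0]
ft_force: [0.2, -0.2, 0.1]
grip_width: 0.039
time: 10.7
position: [0.5193, 0.3315, 0.0682]
tool_rot: [0.407, 0.914, 0.0, 0.0]
ft_force: [-0.9, -0.4, 4.4]
grip_width: 0.0388
```

Contact at 4.4 N, so the foot is down. Opening slowly.

```bash
python3 -m inch '[{"ax":0,"ay":0,"az":0,"dx":0,"dy":0,"dz":0,"gripper":50},{"ax":0,"ay":0,"az":0,"dx":0,"dy":0,"dz":0,"gripper":60},{"ax":0,"ay":0,"az":0,"dx":0,"dy":0,"dz":0,"gripper":75},{"ax":0,"ay":0,"az":0,"dx":0,"dy":0,"dz":0,"gripper":90},{"ax":0,"ay":0,"az":0,"dx":0,"dy":0,"dz":0,"gripper":90},{"ax":0,"ay":0,"az":0,"dx":0,"dy":0,"dz":0,"gripper":90}]' 60
python3 -m inch '[{"ax":0,"ay":0,"az":0,"dx":0,"dy":0,"dz":-10,"gripper":90},{"ax":0,"ay":0,"az":0,"dx":0,"dy":0,"dz":-25,"gripper":90},{"ax":0,"ay":0,"az":0,"dx":0,"dy":0,"dz":-35,"gripper":90},{"ax":0,"ay":0,"az":0,"dx":0,"dy":0,"dz":-30,"gripper":90},{"ax":0,"ay":0,"az":0,"dx":0,"dy":0,"dz":-15,"gripper":90}]' 60
python3 - <<'E'
from h import *
plan([.533,-.024,.20],-47.7)
s=snap('side','s5.png')
E
```

```text
time: 11.3
position: [0.5191, 0.3315, 0.0674]
tool_rot: [0.407, 0.914, -0.0, -0.0]
ft_force: [0.9, 0.5, 0.8]
grip_width: 0.0742
time: 11.8
position: [0.5207, 0.3322, 0.1865]
tool_rot: [0.407, 0.914, 0.002, 0.002]
ft_force: [-0.2, -0.3, 0.1]
grip_width: 0.0781
t 11.8 tcp [0.5207 0.3322 0.1865] phi 42.0 tilt [ 0.0055  0.0023 -1.    ] F [-0.2 -0.3  0.1] w 0.0781 q [ 0.39  0.56  1.49  0.    1.09 -0.35]
shift mm [-273.  -229.1  -14.2]
turn deg 89.7 rad 1.5656
```

View pics/s5.png

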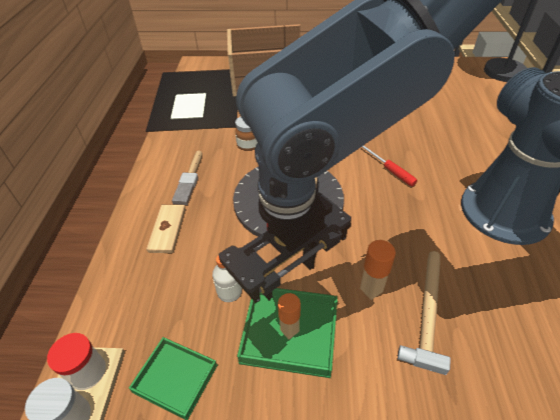

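The pin stands upright in the tray at (288,318). Moving on to the bar.

```bash
python3 -m inch '[{"ax":0,"ay":0,"az":0,"dx":-22,"dy":-18,"dz":-8,"gripper":100},{"ax":0,"ay":0,"az":0,"dx":-35,"dy":-29,"dz":-8,"gripper":100},{"ax":0,"ay":0,"az":0,"dx":-37,"dy":-31,"dz":0,"gripper":100},{"ax":0,"ay":0,"az":0,"dx":-37,"dy":-31,"dz":0,"gripper":100},{"ax":0,"ay":0,"az":0,"dx":-37,"dy":-31,"dz":0,"gripper":100},{"ax":0,"ay":0,"az":0,"dx":-37,"dy":-31,"dz":0,"gripper":100},{"ax":0,"ay":0,"az":0,"dx":-37,"dy":-31,"dz":0,"gripper":100},{"ax":0,"ay":0,"az":0,"dx":-31,"dy":-25,"dz":0,"gripper":100}]'
python3 -m inch '[{"ax":0,"ay":0,"az":0.145,"dx":0,"dy":0,"dz":0,"gripper":100},{"ax":0,"ay":0,"az":0.145,"dx":0,"dy":0,"dz":0,"gripper":100},{"ax":0,"ay":0,"az":0.145,"dx":0,"dy":0,"dz":0,"gripper":100},{"ax":0,"ay":0,"az":0.145,"dx":0,"dy":0,"dz":0,"gripper":100},{"ax":0,"ay":0,"az":0.145,"dx":0,"dy":0,"dz":0,"gripper":100},{"ax":0,"ay":0,"az":0.145,"dx":0,"dy":0,"dz":0,"gripper":100}]'
python3 -m inch '[{"ax":0,"ay":0,"az":0.145,"dx":0,"dy":0,"dz":0,"gripper":100},{"ax":0,"ay":0,"az":0.145,"dx":0,"dy":0,"dz":0,"gripper":100},{"ax":0,"ay":0,"az":0.145,"dx":0,"dy":0,"dz":0,"gripper":100},{"ax":0,"ay":0,"az":0.145,"dx":0,"dy":0,"dz":0,"gripper":100},{"ax":0,"ay":0,"az":0.116,"dx":0,"dy":0,"dz":0,"gripper":100},{"ax":0,"ay":0,"az":0,"dx":0,"dy":0,"dz":0,"gripper":100}]'
python3 - <<'E'
from h import *
plan([.533,-.024,.10],-47.7)
w=snap('wrist','w6.png')
# refine from the first pictures
t=load('top'); t['img']=cv2.imread('pics/top0.png')[:,:,::-1].copy(); s=load('side'); s['img']=cv2.imread('pics/side0.png')[:,:,::-1].copy()
# plate outline: dark low-sat ellipse in top
h=cv2.cvtColor(t['img'],cv2.COLOR_RGB2HSV); m=((h[...,1]<60)&(h[...,2]<110)).astype(np.uint8); k=np.zeros_like(m); k[145:275,255:385]=m[145:275,255:385]
cnt=max(cv2.findContours(k,0,1)[0],key=cv2.contourArea); hull=cv2.convexHull(cnt)
P=np.array([onz(t,*p[0],.018)[:2] for p in hull]); A=np.c_[2*P,np.ones(len(P))]; x=np.linalg.lstsq(A,(P**2).sum(1),rcond=None)[0]; print('plate centre',x[:2],'r',np.sqrt(x[2]+x[0]**2+x[1]**2))
E
```

```text
time: 12.65
position: [0.5326, -0.0258, 0.1986]
tool_rot: [0.407, 0.913, -0.0, -0.0]
ft_force: [-0.0, 0.8, 1.2]
grip_width: 0.0869
time: 13.25
position: [0.5327, -0.0233, 0.1984]
tool_rot: [0.756, 0.655, -0.0, -0.0]
ft_force: [-0.6, -0.4, 0.2]
grip_width: 0.0872
time: 13.85
position: [0.5328, -0.0232, 0.1984]
tool_rot: [0.933, 0.361, -0.0, -0.0]
ft_force: [0.3, 1.0, 0.3]
grip_width: 0.087
t 13.85 tcp [ 0.5328 -0.0232  0.1984] phi -47.72 tilt [-4.e-04  1.e-04 -1.e+00] F [0.3 1.  0.3] w 0.087 q [-0.25  0.44  1.69  0.    1.02  0.58]
shift mm [-0.4  0.7 98.4]
turn deg -0.02 rad -0.0003
plate centre [ 0.53334851 -0.02397237] r 0.1379612288591056
```

View pics/w6.png

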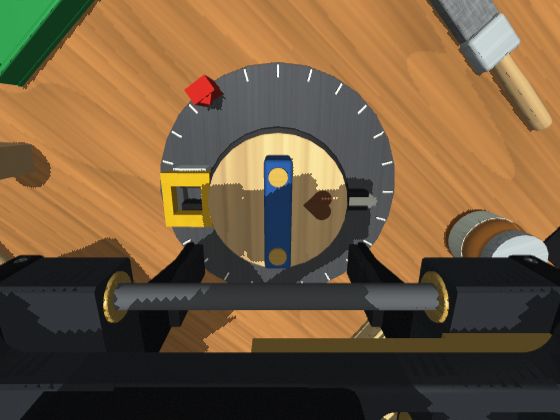

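This is a clear overhead view: bar at (278,215), mark at (362,201), red pointer at (203,91), empty lug at (187,200). Measuring the angles.

```bash
python3 - <<'E'
from h import *
w=load('wrist'); ax=np.array([.5333,-.0240])
def ang(P): d=np.array(P)[:2]-ax; return np.degrees(np.arctan2(d[1],d[0])).round(2),np.hypot(*d).round(4)
cv2.imwrite('pics/w6c.png',cv2.resize(w['img'][65:125,170:250],None,fx=8,fy=8,interpolation=cv2.INTER_CUBIC)[:,:,::-1])
h=cv2.cvtColor(w['img'],cv2.COLOR_RGB2HSV)
print(h[200,340:380:3].tolist())
ce,st,cnt,m=blob(w,red,(170,65,250,125)); print(ce,st)
v,u=np.nonzero(m); P=np.array([dep(w,a,b) for a,b in zip(u,v)]); z=P[:,2]
print('z pct',np.percentile(z,[5,25,50,75,95]).round(4))
T=P[z>np.percentile(z,95)-.004]; print('top face',len(T),T.mean(0),ang(T.mean(0)))
# hull corners of top face (principal symmetric)
r=np.hypot(*(T[:,:2]-ax).T); a=np.degrees(np.arctan2(*(T[:,:2]-ax).T[::-1]))
for lo in np.arange(.10,.15,.003):
    k=(r>=lo)&(r<lo+.003)
    if k.sum(): print(round(lo,3),k.sum(),a[k].min().round(1),a[k].max().round(1),((a[k].min()+a[k].max())/2).round(2))
# mark
mk=lambda H,S,V:(S<60)&(V>110)
ce,st,cnt,m=blob(w,mk,(352,185,382,215)); print('mark',ce,st); 
v,u=np.nonzero(m); Q=np.array([dep(w,a,b) for a,b in zip(u,v)]); print(np.median(Q[:,2])); print(ang(onz(w,*ce,.062)))
r=cv2.minAreaRect(cnt); print(r)
E
```

```text
[[18, 112, 139], [18, 108, 134], [18, 110, 130], [34, 20, 104], [33, 19, 136], [33, 19, 137], [33, 20, 138], [36, 19, 136], [33, 17, 133], [36, 19, 135], [30, 15, 133], [36, 19, 133], [38, 16, 130], [105, 12, 86]]
[202.9256662   91.18793829] [185  75  37  31 713]
z pct [0.0288 0.0595 0.062  0.0627 0.0634]
top face 537 [0.56466802 0.09941056 0.06495235] (np.float64(75.74), np.float64(0.1273))
0.112 2 75.3 75.9 75.57
0.115 17 74.8 77.2 75.96
0.118 32 73.2 78.5 75.85
0.121 91 70.4 81.6 76.0
0.124 88 70.6 81.4 76.0
0.127 90 70.7 81.3 75.96
0.13 89 70.8 81.2 75.96
0.133 86 71.0 81.0 76.02
0.136 37 71.3 81.1 76.17
mark [364.39449541 200.66513761] [352 194  25  14 218]
0.06221401037671176
(np.float64(-48.14), np.float64(0.0932))
((363.9189147949219, 201.51351928710938), (12.823122024536133, 24.331050872802734), 80.53767395019531)
```

View pics/w6c.png

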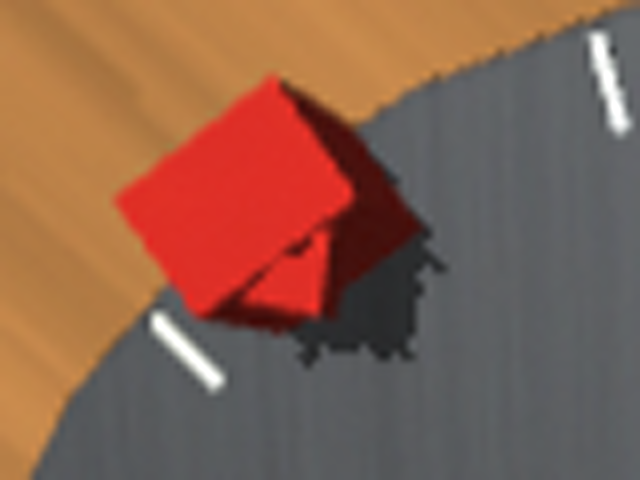

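```bash
python3 -m inch '[{"ax":0,"ay":0,"az":0,"dx":-0.4,"dy":0.9,"dz":30,"gripper":80},{"ax":0,"ay":0,"az":0,"dx":0,"dy":0,"dz":35,"gripper":70},{"ax":0,"ay":0,"az":0,"dx":0,"dy":0,"dz":28,"gripper":60},{"ax":0,"ay":0,"az":0,"dx":0,"dy":0,"dz":14,"gripper":60},{"ax":0,"ay":0,"az":0,"dx":0,"dy":0,"dz":5,"gripper":60},{"ax":0,"ay":0,"az":0,"dx":0,"dy":0,"dz":0,"gripper":60}]' 40
python3 -m inch '[{"ax":0,"ay":0,"az":0,"dx":0,"dy":0,"dz":0,"gripper":10},{"ax":0,"ay":0,"az":0,"dx":0,"dy":0,"dz":0,"gripper":10},{"ax":0,"ay":0,"az":0,"dx":0,"dy":0,"dz":0,"gripper":10},{"ax":0,"ay":0,"az":0,"dx":0,"dy":0,"dz":0,"gripper":10},{"ax":0,"ay":0,"az":0,"dx":0,"dy":0,"dz":0,"gripper":10},{"ax":0,"ay":0,"az":0,"dx":0,"dy":0,"dz":0,"gripper":10},{"ax":0,"ay":0,"az":0,"dx":0,"dy":0,"dz":0,"gripper":10},{"ax":0,"ay":0,"az":0,"dx":0,"dy":0,"dz":0,"gripper":10}]' 40
python3 - <<'E'
from h import *
plan([.5333,-.024,.085],76.2)
E
```

```text
time: 14.5
position: [0.5331, -0.0242, 0.0861]
tool_rot: [0.933, 0.361, -0.001, -0.0]
ft_force: [0.3, -1.0, 0.2]
grip_width: 0.0538
time: 15.3
position: [0.5339, -0.0245, 0.0871]
tool_rot: [0.933, 0.361, 0.001, 0.0]
ft_force: [-0.2, -1.6, 5.4]
grip_width: 0.0233
t 15.3 tcp [ 0.5339 -0.0245  0.0871] phi -47.73 tilt [ 1.3e-03 -5.0e-04 -1.0e+00] F [-0.2 -1.6  5.4] w 0.0233 q [-0.25  0.61  1.78 -0.    0.75  0.58]
shift mm [-0.1 -0.8  2.1]
turn deg -123.93 rad -2.163
```

```bash
python3 -m inch '[{"ax":0,"ay":0,"az":-0.05,"dx":0,"dy":0,"dz":0,"gripper":10},{"ax":0,"ay":0,"az":-0.1,"dx":0,"dy":0,"dz":0,"gripper":10},{"ax":0,"ay":0,"az":-0.1,"dx":0,"dy":0,"dz":0,"gripper":10},{"ax":0,"ay":0,"az":-0.05,"dx":0,"dy":0,"dz":0,"gripper":10}]' 40
python3 - <<'E'
from h import *
plan([.5333,-.024,.085],76.2); print(robot.get_obs()['moment']); w=snap('wrist','w7.png')
E
```

```text
time: 15.7
position: [0.5338, -0.0244, 0.0871]
tool_rot: [0.868, 0.497, 0.0, 0.0]
ft_force: [-0.1, -1.6, 4.7]
grip_width: 0.0236
t 15.7 tcp [ 0.5338 -0.0244  0.0871] phi -30.4 tilt [ 1.e-03 -2.e-04 -1.e+00] F [-0.1 -1.6  4.7] w 0.0236 q [-0.25  0.61  1.78  0.    0.75  0.28]
shift mm [ 0.1 -0.6  2.1]
turn deg -106.6 rad -1.8605
[-0.14896066 -0.04825904 -0.23536055]
```

View pics/w7.png

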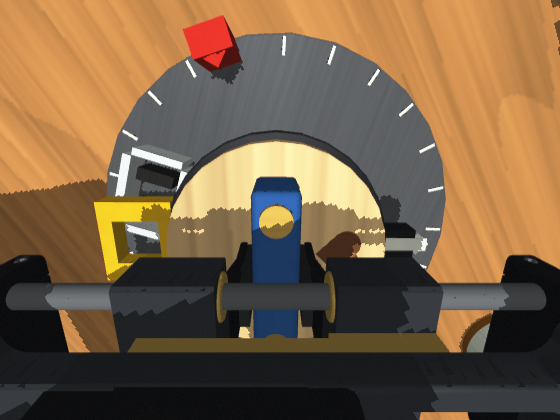

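The table turns with the bar; pointer at (213,45), mark at (405,243). Continuing.

```bash
python3 -m inch '[{"ax":0,"ay":0,"az":-0.06,"dx":0,"dy":0,"dz":0,"gripper":10},{"ax":0,"ay":0,"az":-0.1,"dx":0,"dy":0,"dz":0,"gripper":10},{"ax":0,"ay":0,"az":-0.1,"dx":0,"dy":0,"dz":0,"gripper":10},{"ax":0,"ay":0,"az":-0.1,"dx":0,"dy":0,"dz":0,"gripper":10},{"ax":0,"ay":0,"az":-0.1,"dx":0,"dy":0,"dz":0,"gripper":10},{"ax":0,"ay":0,"az":-0.1,"dx":0,"dy":0,"dz":0,"gripper":10},{"ax":0,"ay":0,"az":-0.1,"dx":0,"dy":0,"dz":0,"gripper":10},{"ax":0,"ay":0,"az":-0.1,"dx":0,"dy":0,"dz":0,"gripper":10}]' 40
python3 -m inch '[{"ax":0,"ay":0,"az":-0.1,"dx":0,"dy":0,"dz":0,"gripper":10},{"ax":0,"ay":0,"az":-0.1,"dx":0,"dy":0,"dz":0,"gripper":10},{"ax":0,"ay":0,"az":-0.1,"dx":0,"dy":0,"dz":0,"gripper":10},{"ax":0,"ay":0,"az":-0.1,"dx":0,"dy":0,"dz":0,"gripper":10},{"ax":0,"ay":0,"az":-0.1,"dx":0,"dy":0,"dz":0,"gripper":10},{"ax":0,"ay":0,"az":-0.1,"dx":0,"dy":0,"dz":0,"gripper":10},{"ax":0,"ay":0,"az":-0.1,"dx":0,"dy":0,"dz":0,"gripper":10},{"ax":0,"ay":0,"az":-0.1,"dx":0,"dy":0,"dz":0,"gripper":10}]' 40
python3 -m inch '[{"ax":0,"ay":0,"az":-0.1,"dx":0,"dy":0,"dz":0,"gripper":10},{"ax":0,"ay":0,"az":-0.08,"dx":0,"dy":0,"dz":0,"gripper":10},{"ax":0,"ay":0,"az":-0.04,"dx":0,"dy":0,"dz":0,"gripper":10},{"ax":0,"ay":0,"az":0,"dx":0,"dy":0,"dz":0,"gripper":10}]' 40
python3 - <<'E'
from h import *
plan([.5333,-.024,.085],76.2); print(robot.get_obs()['moment']); w=snap('wrist','w8.png'); s=snap('side'); t=snap('top','t8.png')
cv2.imwrite('pics/s8.png',cv2.resize(s['img'][120:250,215:375],None,fx=4,fy=4,interpolation=cv2.INTER_CUBIC)[:,:,::-1])
E
```

```text
time: 16.55
position: [0.5332, -0.0243, 0.0871]
tool_rot: [0.621, 0.784, -0.0, -0.0]
ft_force: [-1.1, -2.1, 7.1]
grip_width: 0.0238
time: 17.35
position: [0.5327, -0.0246, 0.0871]
tool_rot: [0.267, 0.964, -0.0, -0.0]
ft_force: [-2.2, -2.3, 7.2]
grip_width: 0.0237
time: 17.75
position: [0.5327, -0.0247, 0.0871]
tool_rot: [0.16, 0.987, -0.0, -0.001]
ft_force: [-2.7, -2.9, 6.9]
grip_width: 0.0238
t 17.75 tcp [ 0.5327 -0.0247  0.0871] phi 71.55 tilt [-1.2e-03 -8.0e-04 -1.0e+00] F [-2.7 -2.9  6.9] w 0.0238 q [-0.26  0.61  1.78 -0.    0.76 -1.5 ]
shift mm [-0.3  0.9  2.1]
turn deg -4.65 rad -0.0812
[-0.17753786  0.19049642  0.13150754]
```

View pics/w8.png

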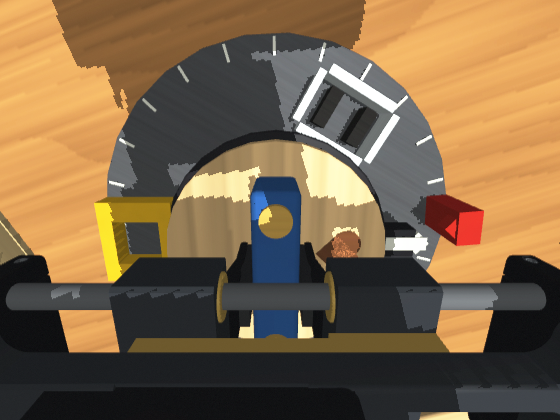

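View pics/s8.png

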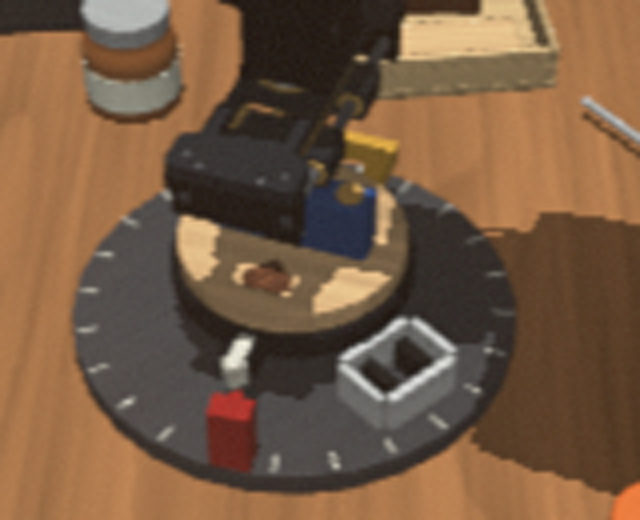

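Nearly there: the mark at (405,243) is a few degrees short of the pointer nose at (428,215).

```bash
python3 -m inch '[{"ax":0,"ay":0,"az":-0.03,"dx":0,"dy":0,"dz":0,"gripper":10},{"ax":0,"ay":0,"az":-0.03,"dx":0,"dy":0,"dz":0,"gripper":10},{"ax":0,"ay":0,"az":-0.015,"dx":0,"dy":0,"dz":0,"gripper":10},{"ax":0,"ay":0,"az":0,"dx":0,"dy":0,"dz":0,"gripper":10},{"ax":0,"ay":0,"az":0,"dx":0,"dy":0,"dz":0,"gripper":10}]' 40
cat > m.py <<'E'
from h import *
import sys
ax=np.array([.5333,-.0240])
def meas(c,bm,br,mk=lambda H,S,V:(S<60)&(V>110)):
    A=lambda P:np.degrees(np.arctan2(P[:,1]-ax[1],P[:,0]-ax[0])); Rr=lambda P:np.hypot(P[:,0]-ax[0],P[:,1]-ax[1])
    for nm,f,b in(('mark',mk,bm),('ptr',red,br)):
        ce,st,cnt,m=blob(c,f,b); v,u=np.nonzero(m)
        P=np.array([dep(c,x,y) for x,y in zip(u,v)]); k=(P[:,2]>.058)&(P[:,2]<.070)
        P=P[k]; a,r=A(P),Rr(P); mids=[(a[(r>=l)&(r<l+.004)].min()+a[(r>=l)&(r<l+.004)].max())/2 for l in np.arange(.08,.14,.004) if ((r>=l)&(r<l+.004)).sum()>5]
        print(nm,ce.round(1),st,len(P),'r',r.min().round(3),r.max().round(3),'mean',a.mean().round(2),'mids',np.round(mids,2))
E
python3 - <<'E'
from m import *
plan([.5333,-.024,.085],76.2); w=snap('wrist','w9.png')
meas(w,(388,230,430,258),(415,180,500,262))
E
```

```text
time: 18.4
position: [0.5327, -0.0248, 0.0871]
tool_rot: [0.124, 0.992, -0.0, -0.001]
ft_force: [-2.1, -2.8, 7.0]
grip_width: 0.0238
t 18.4 tcp [ 0.5327 -0.0248  0.0871] phi 75.78 tilt [-1.3e-03 -7.0e-04 -1.0e+00] F [-2.1 -2.8  7. ] w 0.0238 q [-0.26  0.61  1.78 -0.    0.76 -1.58]
shift mm [-0.4  0.9  2.1]
turn deg -0.42 rad -0.0073
mark [410.9 245. ] [388 230  42  28 680] 534 r 0.075 0.103 mean 75.15 mids [74.67 74.75 74.87 75.63 74.98 75.2 ]
ptr [452.2 231.8] [ 423  207   60   51 2177] 1049 r 0.114 0.138 mean 76.49 mids [76.27 76.32 76.37 76.22 76.16 76.21 76.16]
```

View pics/w9.png

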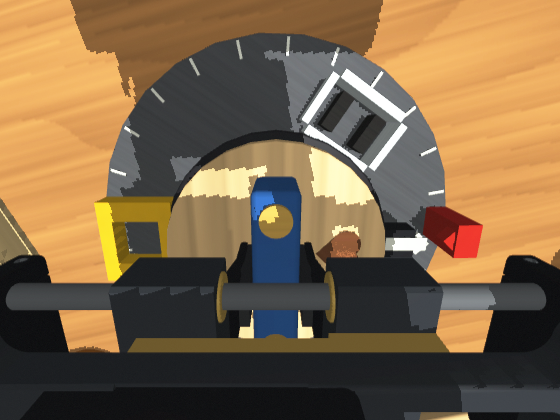

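```bash
python3 -m inch '[{"ax":0,"ay":0,"az":-0.008,"dx":0,"dy":0,"dz":0,"gripper":10},{"ax":0,"ay":0,"az":0,"dx":0,"dy":0,"dz":0,"gripper":10},{"ax":0,"ay":0,"az":0,"dx":0,"dy":0,"dz":0,"gripper":10}]' 40
python3 - <<'E'
from m import *
plan([.5333,-.024,.085],76.2); w=snap('wrist','w10.png')
meas(w,(382,232,430,256),(415,180,500,262),lambda H,S,V:(S<60)&(V>170))
cv2.imwrite('pics/w10c.png',cv2.resize(w['img'][190:270,375:495],None,fx=6,fy=6,interpolation=cv2.INTER_CUBIC)[:,:,::-1])
E
```

```text
time: 18.75
position: [0.5327, -0.0248, 0.0871]
tool_rot: [0.12, 0.993, -0.0, -0.001]
ft_force: [-3.3, -2.1, 6.5]
grip_width: 0.0236
t 18.75 tcp [ 0.5327 -0.0248  0.0871] phi 76.22 tilt [-1.3e-03 -7.0e-04 -1.0e+00] F [-3.3 -2.1  6.5] w 0.0236 q [-0.26  0.61  1.78 -0.    0.76 -1.58]
shift mm [-0.4  0.9  2.1]
turn deg 0.02 rad 0.0004
mark [407.4 243.8] [386 233  43  22 551] 541 r 0.074 0.103 mean 75.53 mids [75.04 75.22 75.36 75.56 75.58 75.66]
ptr [452.  233.1] [ 423  208   60   51 2147] 1039 r 0.114 0.139 mean 76.53 mids [76.3  76.53 76.22 76.21 76.29 76.31 76.27]
```

View pics/w10c.png

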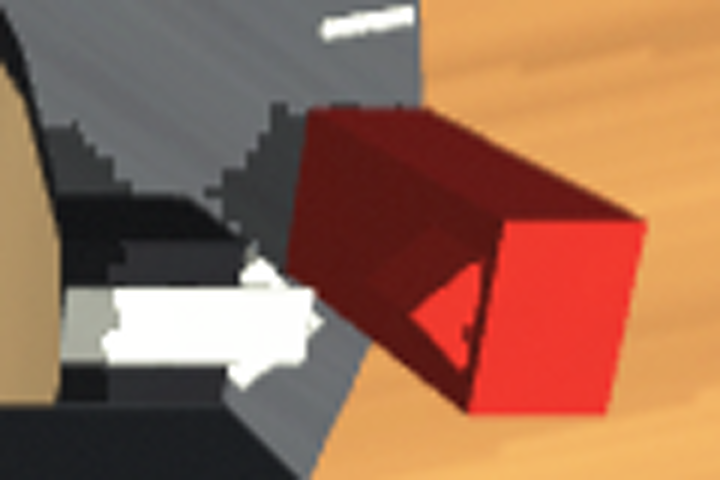

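```bash
python3 -m inch '[{"ax":0,"ay":0,"az":-0.008,"dx":0,"dy":0,"dz":0,"gripper":10},{"ax":0,"ay":0,"az":0,"dx":0,"dy":0,"dz":0,"gripper":10},{"ax":0,"ay":0,"az":0,"dx":0,"dy":0,"dz":0,"gripper":30},{"ax":0,"ay":0,"az":0,"dx":0,"dy":0,"dz":0,"gripper":50},{"ax":0,"ay":0,"az":0,"dx":0,"dy":0,"dz":0,"gripper":60},{"ax":0,"ay":0,"az":0,"dx":0,"dy":0,"dz":0,"gripper":60},{"ax":0,"ay":0,"az":0,"dx":0,"dy":0,"dz":0,"gripper":60}]' 40
python3 -m inch '[{"ax":0,"ay":0,"az":0,"dx":0,"dy":0,"dz":-10,"gripper":60},{"ax":0,"ay":0,"az":0,"dx":0,"dy":0,"dz":-20,"gripper":60},{"ax":0,"ay":0,"az":0,"dx":0,"dy":0,"dz":-35,"gripper":100},{"ax":0,"ay":0,"az":0,"dx":0,"dy":0,"dz":-35,"gripper":100},{"ax":0,"ay":0,"az":0,"dx":0,"dy":0,"dz":-15,"gripper":100},{"ax":0,"ay":0,"az":0,"dx":0,"dy":0,"dz":0,"gripper":100}]' 40
python3 - <<'E'
from m import *
plan([.5333,-.024,.085],76.2); w=snap('wrist','w11.png')
E
```

```text
time: 19.5
position: [0.5333, -0.024, 0.0863]
tool_rot: [0.116, 0.993, 0.0, -0.0]
ft_force: [-0.5, 0.6, 0.9]
grip_width: 0.0485
time: 20.1
position: [0.5353, -0.0246, 0.2048]
tool_rot: [0.116, 0.993, -0.0, 0.003]
ft_force: [0.0, -0.5, 0.0]
grip_width: 0.0765
t 20.1 tcp [ 0.5353 -0.0246  0.2048] phi 76.67 tilt [ 0.0068 -0.0017 -1.    ] F [ 0.  -0.5  0. ] w 0.0765 q [-0.25  0.43  1.68  0.    1.03 -1.59]
shift mm [2.900e+00 1.000e-01 1.198e+02]
turn deg 0.47 rad 0.0083
```

View pics/w11.png

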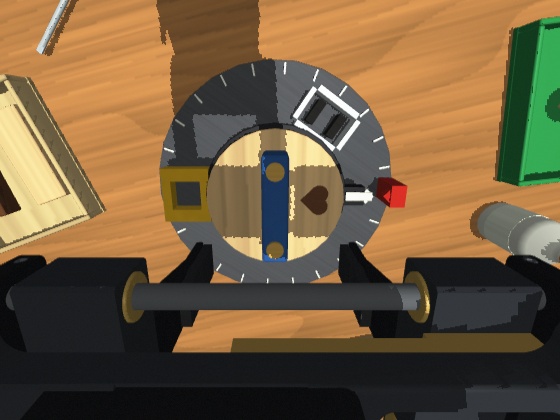

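```bash
python3 -m inch '[{"ax":0,"ay":0,"az":0,"dx":0,"dy":0,"dz":0,"gripper":100},{"ax":0,"ay":0,"az":0,"dx":0,"dy":0,"dz":0,"gripper":100}]' 40
cat >> m.py <<'E'
def full(w,bm,br,bb,bh=.118):
    meas(w,bm,br,lambda H,S,V:(S<60)&(V>150))
    ce,st,cnt,m=blob(w,blu,bb); q=np.array([onz(w,*p[0],bh)[:2]*1000 for p in cnt],np.float32); r=cv2.minAreaRect(q); print('bar',r)
    b=cv2.boxPoints(r); e=[b[1]-b[0],b[2]-b[1]]; e=max(e,key=np.linalg.norm); print('bar normal deg',(np.degrees(np.arctan2(e[1],e[0]))+90)%180)
    hsv=cv2.cvtColor(w['img'],cv2.COLOR_RGB2HSV).astype(int)
E
python3 - <<'E'
from m import *
plan(); w=snap('wrist','w12.png')
full(w,(347,180,374,208),(370,170,415,215),(250,145,300,270))
cv2.imwrite('pics/w12c.png',cv2.resize(w['img'][165:220,325:415],None,fx=8,fy=8,interpolation=cv2.INTER_CUBIC)[:,:,::-1])
t=snap('top','t12.png'); s=snap('side','s12.png')
cv2.imwrite('pics/s12c.png',cv2.resize(s['img'][180:250,230:320],None,fx=8,fy=8,interpolation=cv2.INTER_CUBIC)[:,:,::-1])
E
```

```text
time: 20.35
position: [0.5323, -0.024, 0.2002]
tool_rot: [0.116, 0.993, 0.0, -0.002]
ft_force: [-1.0, 0.2, -0.5]
grip_width: 0.0863
t 20.35 tcp [ 0.5323 -0.024   0.2002] phi 76.66 tilt [-2.9e-03  8.0e-04 -1.0e+00] F [-1.   0.2 -0.5] w 0.0863 q [-0.25  0.43  1.69  0.    1.02 -1.59]
mark [360.2 200.9] [347 194  27  14 255] 250 r 0.074 0.102 mean 76.17 mids [76.05 76.03 76.15 76.17 75.92 76.19]
ptr [392.4 197.2] [377 182  32  31 745] 431 r 0.114 0.138 mean 76.38 mids [76.42 76.78 76.24 76.21 76.29 76.22 76.09]
bar ((531.1389770507812, -25.024059295654297), (22.943920135498047, 100.91915130615234), 76.75187683105469)
bar normal deg 76.75188
```

View pics/w12c.png

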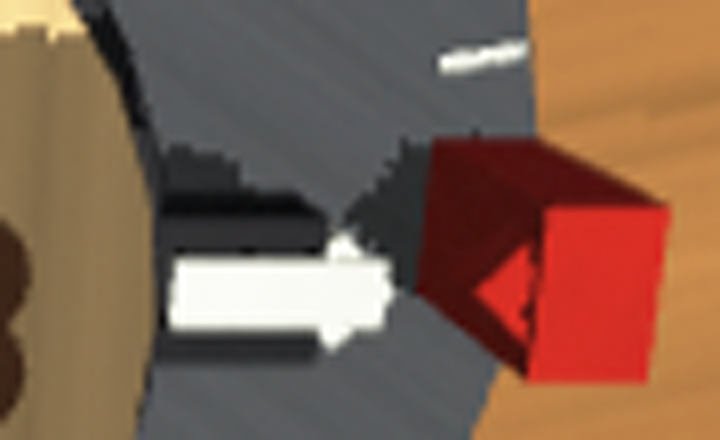

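View pics/s12c.png

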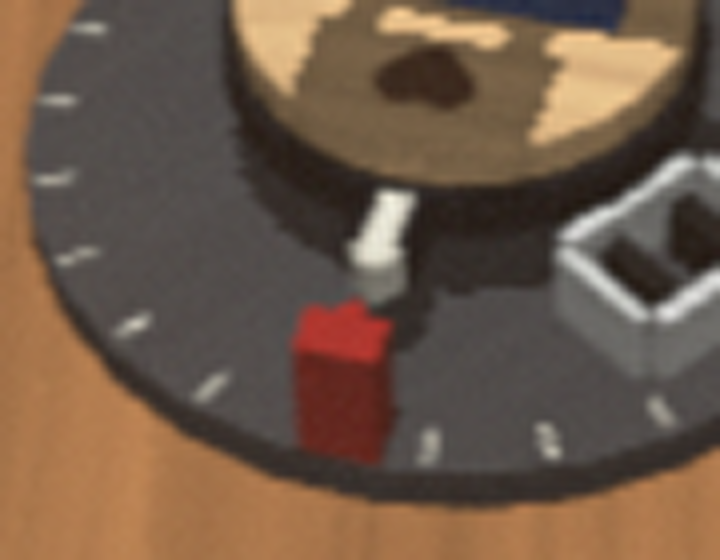

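The wrist crop shows the mark's centreline (y≈295) running straight into the pointer's nose (475,293) and block centre (y≈294). The side crop agrees. A last check of the pin, tray and bystanders follows.

```bash
python3 - <<'E'
from m import *
s=load('side'); s0=cv2.imread('pics/side0.png')[:,:,::-1]; t=load('top'); 
w=snap('wrist'); full(w,(347,180,374,208),(370,170,415,215),(250,145,300,270)); plan()
print('pin head top',dep(s,288,298))
for n,p in (('glue',(212,161)),('glue side',None)):
    if p: print(n,dep(t,*p))
im=np.hstack([s['img'][:,:400],]); 
E
```

```text
mark [360.4 200.8] [347 194  27  14 254] 244 r 0.074 0.102 mean 75.89 mids [75.53 75.7  75.66 75.97 76.27 75.89]
ptr [392.3 196.5] [377 182  32  30 740] 428 r 0.114 0.138 mean 76.5 mids [76.43 76.09 76.36 76.31 76.29 76.36 76.29]
bar ((531.7144775390625, -25.166528701782227), (22.946063995361328, 101.0322494506836), 76.72718048095703)
bar normal deg 76.72718
t 20.55 tcp [ 0.533  -0.0242  0.2006] phi 76.66 tilt [-1.8e-03  5.0e-04 -1.0e+00] F [0.4 0.6 0.6] w 0.0869 q [-0.25  0.43  1.68 -0.    1.02 -1.59]
pin head top [0.52135508 0.32225486 0.11409504]
glue [0.63988689 0.23876027 0.09274393]
```

View pics/s12.png

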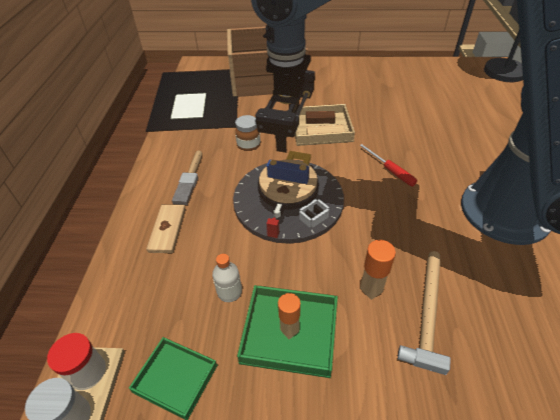

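View pics/t12.png

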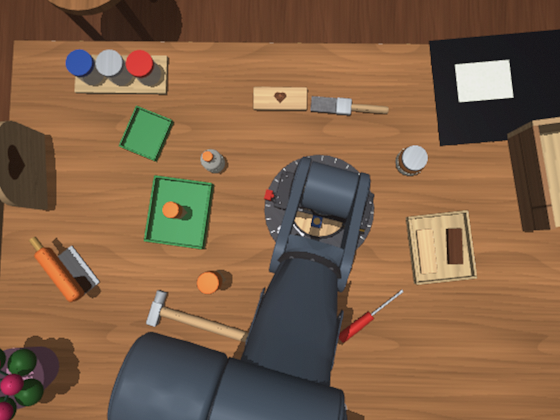

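The top view shows the pin in the tray at (171,210). The glue (212,161), varnish (413,158), offcuts (440,247) and spare pin (208,282) are where they were. Handing in.

```bash
python3 -c "
from rig import robot
print(robot.hand_in(), robot.get_obs()['time'])"
```

```text
the job is handed in; nothing more can be done
the job is handed in; nothing more can be done
```

The locking pin is in the large green tray and the turntable's white mark now points at the red pointer. I handed in at about 20.6 s of the 58 s, with the gripper clear of everything.

**Pin:** I gripped the smaller orange-headed pin by its head and rocked it out along its x, with a last force reading of about 9 N. It now stands upright near the middle of the tray.

**Turntable:** I turned it about 124° counter-clockwise by the blue clamp bar, then let go and backed off. The last checks differ slightly:
- Two wrist-camera measurements put the mark 0.1 to 0.6° short of the pointer.
- The bar's direction and the gripper angle put it 0.3 to 0.5° past.
- In the close crops from the wrist and side cameras the mark's line runs straight into the pointer's nose.

I took the mark as aligned to within about half a degree.

**Bystanders:** In the final top and side pictures the glue, varnish, offcuts and the larger pin look unmoved.

**Disagreement with the text:** The pointer was about 2.16 rad counter-clockwise of the mark at the start, not 0.5 to 1.3 rad. It was the only red block with a nose on the plate's rim, so I followed the pictures.

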